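Load strainer cartridges under the rack cover

TASK

Lift the cover plate off the pins of the strainer rack and set it flat on the open bench beside the rack. Then take every strainer cartridge standing on the bench (two or three) and lay each on its side in a cradle of its own, bedded in both V supports with a cap beyond each, and finally seat the cover back over both pins, fully down and level. Leave the jar, screwdriver and pliers where they are.

Things in the scene. Friction and masses are not known exactly. Their poses are not given: they have to be found in the camera images.
- rack: grey strainer rack fixed to the bench: base plate 150 (its x) by 240 (its y) by 10 mm, turned by up to 0.45 rad. Origin: centre of its underside, z up. On it: three white V cradles side by side, 58 mm apart in y; at each y end (-108, +108 mm) an upright standoff block 44 (x) by 14 (y) mm, 78 mm high, with a pin on the middle of its top
- pin0 (a point): foot of the rack's first pin (rack y = -108 mm), on its standoff block, 78 mm above the bench; the pin is 10 mm thick, stands 18 mm up from here and tapers over its top 5 mm
- pin1 (a point): foot of the rack's second pin (rack y = +108 mm); like the first
- seat (a point): midway between the feet of the two pins, 78 mm above the rack's origin: where the cover's origin lies when the cover is seated, its underside on the standoff blocks
- cover: loose aluminium cover plate, 134 (x) by 240 (y) by 6 mm, 0.3 to 0.52 kg, seated on the rack's pins at the start. Origin: centre of its underside, z up. Square holes 14 mm wide at y = -108 and +108 mm take the pins, either way round. On top along y a wooden bar handle 110 mm long, 14 by 14 mm in section, its middle 36 mm above the origin, on two legs at y = -45 and +45 mm
- cradle0 (a point): cradle 0 (rack y = -58 mm), 46 mm above the bench: where the middle of a bedded cartridge lies, its length along the rack's x. Two 90 degree V supports 8 mm thick, 34 mm either side of here along x, rise to 3 mm below this height; between them is free space down to the base plate, 36 mm below. Bedded, it can slide 15 mm either way
- cradle1 (a point): cradle 1 (rack y = 0 mm), 46 mm above the bench: where the middle of a bedded cartridge lies, its length along the rack's x. Two 90 degree V supports 8 mm thick, 34 mm either side of here along x, rise to 3 mm below this height; between them is free space down to the base plate, 36 mm below. Bedded, it can slide 15 mm either way
- cradle2 (a point): cradle 2 (rack y = 58 mm), 46 mm above the bench: where the middle of a bedded cartridge lies, its length along the rack's x. Two 90 degree V supports 8 mm thick, 34 mm either side of here along x, rise to 3 mm below this height; between them is free space down to the base plate, 36 mm below. Bedded, it can slide 15 mm either way
- tube0: strainer cartridge 0 (may be absent: two or three are present), 130 mm long, 0.13 to 0.25 kg: a ribbed steel barrel 32 mm in diameter, 106 mm long, with a white square cap 34 by 34 by 12 mm at each end. Origin: centre of the end face it starts on, z along its length to the other end; both ends alike. It starts standing upright on the bench
- tube1: strainer cartridge 1 (may be absent: two or three are present), 130 mm long, 0.13 to 0.25 kg: a ribbed steel barrel 32 mm in diameter, 106 mm long, with a white square cap 34 by 34 by 12 mm at each end. Origin: centre of the end face it starts on, z along its length to the other end; both ends alike. It starts standing upright on the bench
- tube2: strainer cartridge 2 (may be absent: two or three are present), 130 mm long, 0.13 to 0.25 kg: a ribbed steel barrel 32 mm in diameter, 106 mm long, with a white square cap 34 by 34 by 12 mm at each end. Origin: centre of the end face it starts on, z along its length to the other end; both ends alike. It starts standing upright on the bench
- mid0 (a point): middle of cartridge 0 on its axis, 65 mm along z from its origin
- mid1 (a point): middle of cartridge 1 on its axis, 65 mm along z from its origin
- mid2 (a point): middle of cartridge 2 on its axis, 65 mm along z from its origin
- jar: amber glass honey jar, 64 mm wide, 95 mm tall; not part of the job, to be left where it is
- screwdriver: stubby wooden-handled screwdriver, 130 mm long, lying; not part of the job, to be left where it is
- pliers: steel pliers, 140 mm long, lying; not part of the job, to be left where it is

How it is judged:
On the way, in this order (a step that is already met when the one before it is completed fails the run):
1. the cover is off the rack and flat on the bench (horizontal distance between cover and seat above 0.15 m and height (world z) of cover below 0.03 m and angle between cover's own z axis and vertical below 0.2 rad), for 0.2 s.
2. every cartridge present lies in a cradle while the cover is off (((distance between mid0 and cradle0 below 0.018 m and angle between the z axis of tube0 and the x axis of rack, either way round below 0.1 rad) or (distance between mid0 and cradle1 below 0.018 m and angle between the z axis of tube0 and the x axis of rack, either way round below 0.1 rad) or (distance between mid0 and cradle2 below 0.018 m and angle between the z axis of tube0 and the x axis of rack, either way round below 0.1 rad)) and ((distance between mid1 and cradle0 below 0.018 m and angle between the z axis of tube1 and the x axis of rack, either way round below 0.1 rad) or (distance between mid1 and cradle1 below 0.018 m and angle between the z axis of tube1 and the x axis of rack, either way round below 0.1 rad) or (distance between mid1 and cradle2 below 0.018 m and angle between the z axis of tube1 and the x axis of rack, either way round below 0.1 rad)) and ((distance between mid2 and cradle0 below 0.018 m and angle between the z axis of tube2 and the x axis of rack, either way round below 0.1 rad) or (distance between mid2 and cradle1 below 0.018 m and angle between the z axis of tube2 and the x axis of rack, either way round below 0.1 rad) or (distance between mid2 and cradle2 below 0.018 m and angle between the z axis of tube2 and the x axis of rack, either way round below 0.1 rad)) and horizontal distance between cover and seat above 0.12 m), for 0.2 s.
At the end, for the whole second after the job is handed in: Every cartridge present lies in a cradle (middle within 18 mm of the cradle's point, axis within 0.1 rad of the rack's x) and the cover is seated on both pins (origin within 6 mm of the seat, level within 0.03 rad, turned within 0.06 rad of the rack, either way round) (((distance between mid0 and cradle0 below 0.018 m and angle between the z axis of tube0 and the x axis of rack, either way round below 0.1 rad) or (distance between mid0 and cradle1 below 0.018 m and angle between the z axis of tube0 and the x axis of rack, either way round below 0.1 rad) or (distance between mid0 and cradle2 below 0.018 m and angle between the z axis of tube0 and the x axis of rack, either way round below 0.1 rad)) and ((distance between mid1 and cradle0 below 0.018 m and angle between the z axis of tube1 and the x axis of rack, either way round below 0.1 rad) or (distance between mid1 and cradle1 below 0.018 m and angle between the z axis of tube1 and the x axis of rack, either way round below 0.1 rad) or (distance between mid1 and cradle2 below 0.018 m and angle between the z axis of tube1 and the x axis of rack, either way round below 0.1 rad)) and ((distance between mid2 and cradle0 below 0.018 m and angle between the z axis of tube2 and the x axis of rack, either way round below 0.1 rad) or (distance between mid2 and cradle1 below 0.018 m and angle between the z axis of tube2 and the x axis of rack, either way round below 0.1 rad) or (distance between mid2 and cradle2 below 0.018 m and angle between the z axis of tube2 and the x axis of rack, either way round below 0.1 rad)) and distance between cover and seat below 0.006 m and angle between the z axis of cover and the z axis of rack, either way round below 0.03 rad and angle between the x axis of cover and the x axis of rack, either way round below 0.06 rad); the robot touches nothing.
It fails at once if the jar is moved by more than 60 mm (distance of jar from where it was at the start of the episode above 0.06 m).
It fails at once if the screwdriver is moved by more than 60 mm (distance of screwdriver from where it was at the start of the episode above 0.06 m).
It fails at once if the pliers is moved by more than 60 mm (distance of pliers from where it was at the start of the episode above 0.06 m).
Of tube0, tube1, tube2 only 2 to 3 are there at a start; the rules pass over those that are not, and their reading is None.
At some moment in a run one of cover, tube0, tube1, tube2 may be knocked a few centimetres aside while the robot is not near it.
It also fails if it takes over 210 s, if anything falls off the work surface, if the arm or the gripper's body presses on something with over 40 N, if the wrist force passes 120 N, or if a joint passes its speed limit or range.

ROBOT

A 7-joint arm with a two-finger parallel gripper is mounted at the origin on the work surface. World frame = base frame: x ahead of the robot, y to its left, z up, the work surface at z = 0. Lengths are in m, angles in rad, forces in N, time in s.
With the tool pointing down it reaches from about 0.4 to 0.875 m from the base axis. Payload 19.3 kg.
Tool frame: the origin (TCP) lies at the very end of the fingers, on their centre line; the grasp point (between the pads) lies 19 mm behind it; z points along the fingers, y is the line along which they close (so a half turn about z gives the same grasp; the last joint's range is limited). The gripper opens to 85 mm and grips with 20 to 120 N. Pads are 22 mm wide; open, the fingers measure 114 mm over their backs; the gripper's body (76 mm by 85 mm) begins 54 mm behind the grasp point. The pads swing forward as they close: fully open they stand 13 mm farther back than shut.
Start: joints at [1.236, 0.521, -0.036, 1.599, 0.021, 1.021, -0.113], TCP at [0.164, -0.603, 0.231] pointing down, gripper open.
Joint ranges: [-2.91, 2.91], [-0.3, 2.13], [-1.5, 1.42], [0.17, 2.43], [-1.26, 4.41], [0.16, 1.93], [-2.52, 2.52]. Speed limits (rad/s): [1.89, 1.89, 2.39, 2.39, 3.01, 3.01, 3.01].

INTERFACE

Orientations are given as [roll, pitch, yaw] about the fixed x, y, z axes, in that order (R = Rz(yaw) Ry(pitch) Rx(roll)).
In Python, from workcell import bot gives the robot as it stands.
- The arm moves only by the tool carry_out, never from a script. Its argument "rows" is a list that holds one entry, the list of rows, each a list of 4 numbers: the shift along the tool's x, y, z in m, then the turn about the tool's z in degrees. In form: [[[x, y, z, twist], ...]]. A call has 1 to 12 rows; each row is the pose to reach, as a shift and turn from the pose commanded when the call began, along the tool's axes at that moment; what a row does not reach only later rows make up. A row lasts 1/12 s, in which the tool goes at most 41.7 mm and 7.16 degrees, less where a joint would pass 70% of its speed; a pose out of reach is approached as far as the arm can. A call with a gripper value outside its range is refused whole. "grip" is the finger opening in m, from 0 to 0.0854, set as the call begins (left out, the last holds). The fingers move at their own pace and stop on an object; "grip_force" is the grip in N (left out, the last holds). Time passes only in rows, so rows that repeat a pose let the fingers close. It gives the time, the measured TCP pose, the force, the opening and the grip force at its end, in the units of the state.
- bot.observe(): the state, without advancing time (a new reading comes with each control period).
- bot.grab_frame(name): name is "scene" or "top"; returns a dict with "pixels" (384x512x3 uint8, red, green, blue), "K" (3x3 intrinsics, pixels), "pose" (4x4, takes a point from camera to world coordinates). Camera axes: x right, y down, z forward; pixel columns grow to the right and rows downward; lengths in m; the calibration is good to about 2 mm. A picture is of the moment at which its call begins. There is no depth.
- bot.job_done(): hands the job in; it is judged then, once.
Trained networks look in a picture, given as the dict that the camera call returned (one of the last four; its "shot" number tells which), for a name from the list of things; names that differ only in an ending like _2 or _b are one class to them, and where a whole thing is asked for, a point or a joint stands for the part that bears it (a point fixed in the world has none). Each returns a list of dicts, best first, with "conf" (0 to 1); they miss things now and then, are a little off and sometimes report something else, mostly with a low value. They report only what shows in the picture. A call takes as long as a camera call.
- bot.look_for(picture, label): "position" ([column, row] in pixels, amid what is visible of it).
- bot.regions_of(picture, label): "region" (384x512 bool, what is visible of it) and "position" ([column, row] in pixels, amid what is visible of it).
- bot.spot_point(picture, label): "position" ([column, row] in pixels: a listed point, or the origin of a listed thing).
The state is a dict: "clock": time; "qpos": joint angles; "qd": joint speeds; "joint_efforts": joint torques, N m; "position": TCP position; "tool_rot": TCP orientation; "force": force on the tool from outside, world axes, zero at the start; "moment": the same for the moment, N m; "grip_width": finger opening in m; "finger_force": force on a finger pad.
Only numpy, scipy, OpenCV 4.12 (cv2) and the standard library are available. Lean on these libraries where they do the work, as an engineer would, in place of code of your own. Each camera call takes 0.05 s, during which the arm holds its last target. There are 200 camera calls.

## Working session

There is one attempt and no reset: what is moved stays moved. The work goes in short steps, Python scripts to look and compute and a tool call to move; the robot and the scene stay as the last step left them, time stands still between calls to the robot, and variables do not carry over. Pictures are saved under pics/ and viewed, at most 14 in all, crops included, and the job is handed in when it is done.

Besides the shell and the picture viewer there is one more tool, called after "Request:" as name(argument=value, ...) on one line, values as JSON. carry_out: Moves the arm, as the interface text tells. Its arguments: {"type":"object","properties":{"rows":{"type":"array","items":{"type":"array","items":{"type":"array","items":{"type":"number"}}}},"grip":{"type":"number"},"grip_force":{"type":"number"}},"required":["rows"]}

```bash
mkdir -p pics; ls; python3 - <<'E'
from workcell import bot
import cv2,numpy as np
s=bot.observe();print({k:np.round(v,3).tolist() for k,v in s.items()})
for n in("scene","top"):
    f=bot.grab_frame(n);cv2.imwrite(f"pics/{n}0.png",f["pixels"][:,:,::-1]);print(n,np.round(f["K"],1).tolist(),np.round(f["pose"],3).tolist())
    for l in["pin0","pin1","seat","cover","tube0","mid0","jar","screwdriver","pliers","rack","cradle0","cradle2"]:
        print(l,[(np.round(d["position"]).tolist(),round(d["conf"],2)) for d in bot.spot_point(f,l)][:5])
E
```

```text
pics
{'clock': 0.0, 'qpos': [1.236, 0.522, -0.036, 1.6, 0.021, 1.021, -0.113], 'qd': [0.0, 0.0, -0.0, 0.0, -0.001, 0.001, -0.001], 'joint_efforts': [-0.0, -92.711, 1.98, -36.993, 0.018, 0.008, -0.0], 'position': [0.163, -0.603, 0.231], 'tool_rot': [-3.14, 0.0, 0.265], 'force': [-0.276, 0.65, -0.515], 'moment': [0.091, -0.032, 0.054], 'finger_force': 0.0, 'grip_width': 0.086}
scene [[457.5, 0.0, 258.7], [0.0, 457.5, 182.3], [0.0, 0.0, 1.0]] [[-0.429, 0.62, -0.657, 1.373], [0.903, 0.289, -0.316, 0.349], [-0.006, -0.729, -0.684, 0.906], [0.0, 0.0, 0.0, 1.0]]
pin0 [([234.0, 175.0], 0.55)]
pin1 [([234.0, 175.0], 0.55)]
seat []
cover [([352.0, 234.0], 0.69), ([201.0, 163.0], 0.55)]
tube0 [([393.0, 256.0], 0.68), ([351.0, 236.0], 0.6)]
mid0 [([393.0, 238.0], 0.65), ([356.0, 220.0], 0.59)]
jar [([239.0, 260.0], 0.79)]
screwdriver [([277.0, 158.0], 0.62)]
pliers []
rack [([205.0, 184.0], 0.6)]
cradle0 [([220.0, 179.0], 0.75), ([203.0, 172.0], 0.71), ([395.0, 257.0], 0.69), ([181.0, 162.0], 0.64)]
cradle2 [([220.0, 179.0], 0.75), ([203.0, 172.0], 0.71), ([395.0, 257.0], 0.69), ([181.0, 162.0], 0.64)]
top [[362.2, 0.0, 252.6], [0.0, 362.2, 190.0], [0.0, 0.0, 1.0]] [[-0.013, -0.988, 0.155, 0.407], [-1.0, 0.012, -0.011, -0.056], [0.009, -0.155, -0.988, 1.084], [0.0, 0.0, 0.0, 1.0]]
pin0 [([268.0, 185.0], 0.72)]
pin1 [([268.0, 185.0], 0.72)]
seat [([152.0, 186.0], 0.58), ([122.0, 183.0], 0.29)]
cover [([305.0, 186.0], 0.76)]
tube0 [([151.0, 189.0], 0.85), ([121.0, 184.0], 0.82)]
mid0 [([112.0, 181.0], 0.68), ([150.0, 187.0], 0.6)]
jar [([229.0, 130.0], 0.95)]
screwdriver [([250.0, 257.0], 0.73)]
pliers [([382.0, 247.0], 0.61)]
rack []
cradle0 []
cradle2 []
```

View pics/scene0.png

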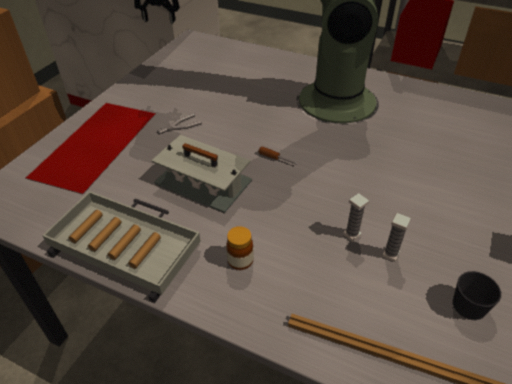

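View pics/top0.png

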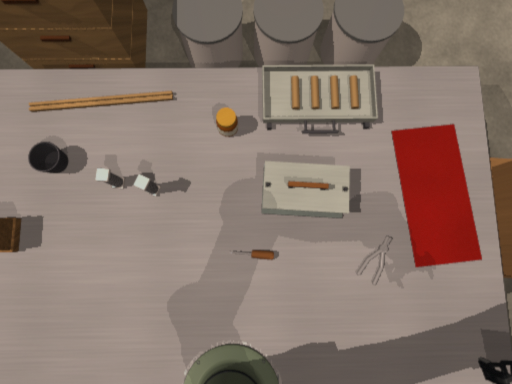

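The scene shows two cartridges standing (top image ≈(112,178) and (148,185)). The covered rack is at ≈(305,190), with pins at ≈(268,184) and (346,188). The jar is at (228,120), the screwdriver at (258,254) and the pliers at (380,258). The area between the rack and the cartridges, around (205,200), is free for the cover.

```bash
cat > h.py <<'E'
from workcell import bot
import cv2,numpy as np
def ray(f,p,z):
    "world point at height z seen at pixel p"
    T=np.array(f["pose"]);d=T[:3,:3]@np.linalg.solve(np.array(f["K"]),[p[0],p[1],1.]);o=T[:3,3]
    return o+d*(z-o[2])/d[2]
def proj(f,P):
    T=np.array(f["pose"]);q=(np.atleast_2d(P)-T[:3,3])@T[:3,:3]@np.array(f["K"]).T
    return q[:,:2]/q[:,2:]
def move_to(x,y,z,yaw=None):
    "shift in tool axes and twist (deg) from the present tool pose to a world target"
    s=bot.observe();r=s["tool_rot"]
    from scipy.spatial.transform import Rotation as R
    Rm=R.from_euler("xyz",r).as_matrix()
    d=Rm.T@(np.array([x,y,z])-s["position"])
    # tool points down: world yaw change = -twist; half turns are equal
    tw=0 if yaw is None else -np.degrees((yaw-r[2]+np.pi/2)%np.pi-np.pi/2)
    print("shift mm",np.round(d*1000,1),"twist",round(tw,1),"|pos",np.round(s["position"],4),"yaw",round(r[2],4),"t",s["clock"])
E
python3 - <<'E'
from h import *
for n in("top","scene"):
    f=bot.grab_frame(n);im=f["pixels"]
    r=bot.regions_of(f,"cover")
    print(n,"cover",[(np.round(x["position"]).tolist(),round(x["conf"],2),int(np.array(x["region"]).sum())) for x in r])
    m=np.array(max(r,key=lambda x:x["region"].sum())["region"]).astype(np.uint8)
    c,_=cv2.findContours(m,0,2);c=cv2.convexHull(max(c,key=cv2.contourArea))
    print(" rect",[np.round(ray(f,p,.084),3)[:2].tolist() for p in cv2.boxPoints(cv2.minAreaRect(c))], "quad",[np.round(ray(f,p[0],.084),3)[:2].tolist() for p in cv2.approxPolyDP(c,6,True)])
    hull=cv2.fillConvexPoly(np.zeros_like(m),c,1); g=cv2.cvtColor(im,cv2.COLOR_RGB2GRAY);hsv=cv2.cvtColor(im,cv2.COLOR_RGB2HSV)
    dark=((g<90)&(cv2.erode(hull,np.ones((5,5)))>0)).astype(np.uint8)
    k,_,st,ce=cv2.connectedComponentsWithStats(dark)
    for i in range(1,k):
        if st[i,4]>3: print(" dark",st[i].tolist(),np.round(ce[i],1),"@.093",np.round(ray(f,ce[i],.093),4)[:2],"@.118",np.round(ray(f,ce[i],.118),4)[:2])
    wood=((hsv[...,1]>130)&(hull>0)).astype(np.uint8);k,_,st,ce=cv2.connectedComponentsWithStats(wood)
    for i in range(1,k):
        if st[i,4]>20:
            ys,xs=np.nonzero(_==i); W=np.array([ray(f,(a,b),.116)[:2] for a,b in zip(xs,ys)]);v=np.linalg.svd(W-W.mean(0))[2][0]
            print(" wood",st[i].tolist(),W.mean(0).round(4),"dir",np.degrees(np.arctan2(v[1],v[0])).round(2))
    for l,zz in(("tube0",(0,.13)),("jar",(0,)),("pliers",(0,)),("screwdriver",(0.01,))):
        for x in bot.regions_of(f,l):
            print(" ",l,np.round(x["position"]),round(x["conf"],2),[np.round(ray(f,x["position"],z),3)[:2].tolist() for z in zz])
E
```

```text
top cover [([309.0, 187.0], 0.83, 3876)]
 rect [[0.511, -0.093], [0.645, -0.102], [0.63, -0.344], [0.497, -0.33]] quad [[0.637, -0.103], [0.626, -0.338], [0.499, -0.328], [0.515, -0.095]]
 dark [266, 183, 5, 4, 14] [267.6 184.1] @.093 [ 0.5779 -0.109 ] @.118 [ 0.5736 -0.1077]
 dark [288, 183, 41, 7, 94] [309.5 186.2] @.093 [ 0.5707 -0.2251] @.118 [ 0.5666 -0.2208]
 dark [343, 187, 5, 4, 16] [345.  188.5] @.093 [ 0.5631 -0.3236] @.118 [ 0.5592 -0.3169]
 wood [288, 182, 41, 7, 190] [ 0.5712 -0.2171] dir -94.02
  tube0 [145. 184.] 0.78 [[0.598, 0.258], [0.575, 0.221]]
  tube0 [108. 176.] 0.6 [[0.623, 0.369], [0.597, 0.318]]
  jar [226. 122.] 0.91 [[0.79, 0.011]]
  pliers [381. 258.] 0.79 [[0.368, -0.443]]
  screwdriver [261. 256.] 0.73 [[0.381, -0.089]]
scene cover [([204.0, 164.0], 0.74, 2845)]
 rect [[0.635, -0.335], [0.479, -0.393], [0.513, -0.095], [0.654, -0.066]] quad [[0.627, -0.338], [0.498, -0.319], [0.522, -0.093], [0.651, -0.107]]
 dark [177, 144, 41, 24, 447] [199.  155.3] @.093 [ 0.5634 -0.2239] @.118 [ 0.5883 -0.2063]
 dark [167, 147, 5, 4, 10] [169.4 148.4] @.093 [ 0.5724 -0.3155] @.118 [ 0.597  -0.2951]
 dark [231, 170, 6, 5, 24] [233.5 172.1] @.093 [ 0.5846 -0.1047] @.118 [ 0.6089 -0.0907]
 wood [183, 144, 34, 17, 197] [ 0.5714 -0.2149] dir 85.27
  tube0 [398. 239.] 0.97 [[0.544, 0.343], [0.663, 0.344]]
  tube0 [356. 215.] 0.74 [[0.509, 0.222], [0.633, 0.24]]
  jar [237. 249.] 0.63 [[0.746, -0.014]]
  pliers [180. 125.] 0.63 [[0.363, -0.429]]
  screwdriver [268. 154.] 0.78 [[0.388, -0.093]]
  screwdriver [205. 191.] 0.51 [[0.607, -0.187]]
```

```bash
python3 -c "
from h import *
move_to(.571,-.216,.231,1.50)"
```

```text
shift mm [ 4.946e+02 -2.671e+02  3.000e-01] twist -70.8 |pos [ 0.1635 -0.6032  0.2313] yaw 0.2647 t 1.9
```

Request:
carry_out(rows=[[[0.247,-0.133,0,-35],[0.247,-0.133,0,-35],[0.247,-0.133,0,-35],[0.247,-0.133,0,-35],[0.247,-0.133,0,-35],[0.247,-0.133,0,-35],[0.247,-0.133,0,-35],[0.495,-0.267,0,-70.8],[0.495,-0.267,0,-70.8],[0.495,-0.267,0,-70.8],[0.495,-0.267,0,-70.8],[0.495,-0.267,0,-70.8]]], grip=0.06, grip_force=60)

```text
clock: 2.9
position: [0.5193, -0.2651, 0.2316]
tool_rot: [3.141, 0.0, 1.506]
force: [-0.3, -2.0, 1.0]
grip_width: 0.0598
finger_force: 0.0
```

```bash
python3 -c "
from h import *
move_to(.571,-.216,.231,1.50)"
```

```text
shift mm [52.3 48.4  0.6] twist 0.4 |pos [ 0.5193 -0.2651  0.2316] yaw 1.5064 t 2.9
```

Request:
carry_out(rows=[[[0.05,0.047,0,0],[0.05,0.047,0,0],[0.05,0.047,0,0],[0.05,0.047,0,0],[0.05,0.047,0,0]]])

```text
clock: 3.32
position: [0.5681, -0.2206, 0.2311]
tool_rot: [-3.141, 0.0, 1.5]
force: [-1.1, -0.3, -0.5]
grip_width: 0.06
finger_force: 0.0
```

```bash
python3 -c "
from h import *
move_to(.571,-.216,.096,1.50)
f=bot.grab_frame('scene');cv2.imwrite('pics/s1.png',f['pixels'][:,:,::-1])"
```

```text
shift mm [  4.8   2.6 135.1] twist 0.0 |pos [ 0.5681 -0.2206  0.2311] yaw 1.5001 t 3.3167
```

Request:
carry_out(rows=[[[0.005,0.003,0.03,0],[0.005,0.003,0.06,0],[0.005,0.003,0.085,0],[0.005,0.003,0.1,0],[0.005,0.003,0.115,0],[0.005,0.003,0.125,0],[0.005,0.003,0.135,0],[0.005,0.003,0.135,0],[0.005,0.003,0.135,0],[0.005,0.003,0.135,0]]])

```text
clock: 4.2
position: [0.5722, -0.2156, 0.0971]
tool_rot: [3.141, 0.0, 1.5]
force: [-0.2, 0.7, 0.4]
grip_width: 0.0599
finger_force: 0.0
```

```bash
python3 -c "
from h import *
move_to(.571,-.216,.096,1.50)
f=bot.grab_frame('scene');cv2.imwrite('pics/s2.png',cv2.resize(f['pixels'][90:250,110:310,::-1],None,fx=4,fy=3.7))"
```

```text
shift mm [-0.4 -1.2  1.1] twist 0.0 |pos [ 0.5722 -0.2156  0.0971] yaw 1.5001 t 4.2
```

View pics/s2.png

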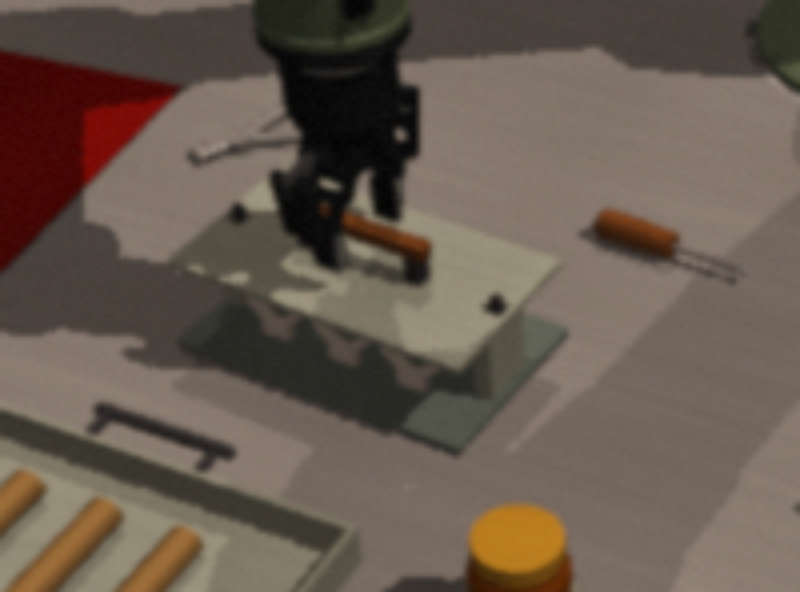

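The open fingers straddle the handle (crop ≈(330–390,200–260)) and the two pins show at (238,212) and (495,303). I'm closing the gripper.

Request:
carry_out(rows=[[[0,0,0,0],[0,0,0,0],[0,0,0,0],[0,0,0,0],[0,0,0,0],[0,0,0,0],[0,0,0,0],[0,0,0,0],[0,0,0,0],[0,0,0,0]]], grip=0.005, grip_force=80)

```text
clock: 5.08
position: [0.5718, -0.2153, 0.0966]
tool_rot: [-3.142, 0.0, 1.5]
force: [-3.0, -0.2, 5.4]
grip_width: 0.0127
finger_force: 78.2
```

Request:
carry_out(rows=[[[0,0,-0.005,0],[0,0,-0.01,0],[0,0,-0.015,0],[0,0,-0.02,0],[0,0,-0.025,0],[0,0,-0.03,0],[0,0,-0.04,0],[0,0,-0.055,0],[0,0,-0.07,0],[0,0,-0.08,0],[0,0,-0.08,0],[0,0,-0.08,0]]])

```text
clock: 6.08
position: [0.572, -0.2154, 0.1766]
tool_rot: [3.141, 0.0, 1.5]
force: [0.4, 0.2, -5.2]
grip_width: 0.0126
finger_force: 78.4
```

```bash
python3 -c "
from h import *
move_to(.56,.02,.177,3.07)
f=bot.grab_frame('scene');cv2.imwrite('pics/s3.png',f['pixels'][:,:,::-1])
f=bot.grab_frame('top');
for l,z in (('tube0',.0),('mid0',.065)):
  for d in bot.spot_point(f,l):print(l,d['position'],d['conf'],ray(f,d['position'],z).round(3))
"
```

```text
shift mm [234.  -28.5  -0.5] twist -89.9 |pos [ 0.572  -0.2154  0.1766] yaw 1.5003 t 6.0833
tube0 [120.5, 182.4] 0.68 [0.604 0.332 0.   ]
tube0 [151.0, 188.4] 0.67 [0.585 0.239 0.   ]
mid0 [148.5, 185.5] 0.88 [0.583 0.229 0.065]
mid0 [111.1, 180.7] 0.79 [0.598 0.335 0.065]
```

View pics/s3.png

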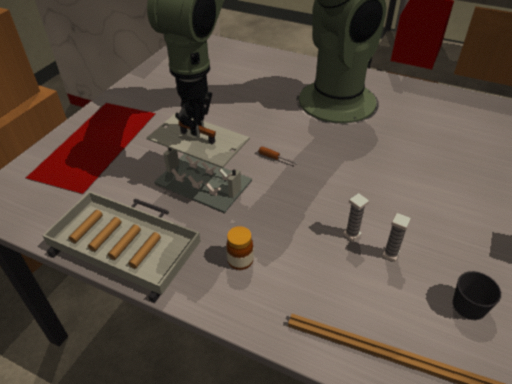

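Request:
carry_out(rows=[[[0.06,0,-0.01,-22],[0.06,0,-0.01,-22],[0.06,0,-0.01,-22],[0.15,-0.01,-0.01,-50],[0.15,-0.01,-0.01,-50],[0.15,-0.01,-0.01,-50],[0.15,-0.01,-0.01,-50],[0.244,-0.024,0,-90],[0.244,-0.024,0,-90],[0.244,-0.024,0,-90],[0.244,-0.024,0,-90],[0.244,-0.024,0,-90]]])

```text
clock: 7.28
position: [0.5647, 0.0312, 0.1758]
tool_rot: [3.141, -0.001, 3.007]
force: [0.2, -1.0, -4.7]
grip_width: 0.0124
finger_force: 78.9
```

```bash
python3 -c "
from h import *
move_to(.565,.03,.022,3.071)"
```

```text
shift mm [ -0.6  -1.2 153.8] twist -3.7 |pos [0.5647 0.0312 0.1758] yaw 3.0067 t 7.2833
```

Request:
carry_out(rows=[[[0,0,0.025,-3.7],[0,0,0.05,-3.7],[0,0,0.075,-3.7],[0,0,0.095,-3.7],[0,0,0.11,-3.7],[0,0,0.12,-3.7],[0,0,0.13,-3.7],[0,0,0.138,-3.7],[0,0,0.144,-3.7],[0,0,0.149,-3.7],[0,0,0.154,-3.7],[0,0,0.154,-3.7]]])

```text
clock: 8.28
position: [0.5649, 0.0297, 0.0217]
tool_rot: [-3.141, -0.0, 3.063]
force: [-0.7, 0.1, -4.1]
grip_width: 0.0128
finger_force: 78.8
```

Request:
carry_out(rows=[[[0,0,0.001,0],[0,0,0.001,0],[0,0,0.002,0],[0,0,0.002,0],[0,0,0.002,0]]])

```text
clock: 8.7
position: [0.5652, 0.0297, 0.0204]
tool_rot: [3.142, 0.0, 3.063]
force: [0.5, -0.4, -3.9]
grip_width: 0.0124
finger_force: 78.8
```

Request:
carry_out(rows=[[[0,0,0.001,0],[0,0,0.001,0],[0,0,0.0015,0],[0,0,0.0015,0],[0,0,0.0015,0]]])

```text
clock: 9.12
position: [0.5651, 0.0297, 0.0188]
tool_rot: [-3.142, 0.0, 3.063]
force: [-0.7, -1.2, -3.4]
grip_width: 0.0123
finger_force: 79.0
```

Request:
carry_out(rows=[[[0,0,0,0],[0,0,0,0],[0,0,0,0],[0,0,0,0],[0,0,0,0],[0,0,0,0]]], grip=0.05)

```text
clock: 9.62
position: [0.5651, 0.0298, 0.0189]
tool_rot: [3.142, 0.0, 3.063]
force: [0.2, -1.3, -0.0]
grip_width: 0.0505
finger_force: 0.0
```

Request:
carry_out(rows=[[[0,0,-0.03,0],[0,0,-0.06,0],[0,0,-0.09,0],[0,0,-0.13,0],[0,0,-0.17,0],[0,0,-0.21,0],[0,0,-0.21,0],[0,0,-0.21,0]]])

```text
clock: 10.28
position: [0.5659, 0.0297, 0.2308]
tool_rot: [-3.141, 0.004, 3.062]
force: [-0.4, -1.4, -0.3]
grip_width: 0.0501
finger_force: 0.0
```

```bash
python3 -c "
from h import *
move_to(.66,.235,.23,1.55)
f=bot.grab_frame('top');cv2.imwrite('pics/t4.png',cv2.resize(f['pixels'][90:290,60:320,::-1],None,fx=3,fy=3))
for l,z in (('tube0',.0),('mid0',.065),('cover',0)):
  for d in bot.spot_point(f,l):print(l,d['position'],d['conf'],ray(f,d['position'],z).round(3))
"
```

```text
shift mm [-77.5 212.1   1.1] twist 86.6 |pos [0.5659 0.0297 0.2308] yaw 3.0622 t 10.2833
tube0 [154.8, 187.6] 0.83 [0.587 0.228 0.   ]
tube0 [118.9, 184.4] 0.64 [0.598 0.336 0.   ]
mid0 [109.4, 183.0] 0.74 [0.591 0.34  0.065]
mid0 [149.8, 188.7] 0.6 [0.573 0.225 0.065]
```

View pics/t4.png

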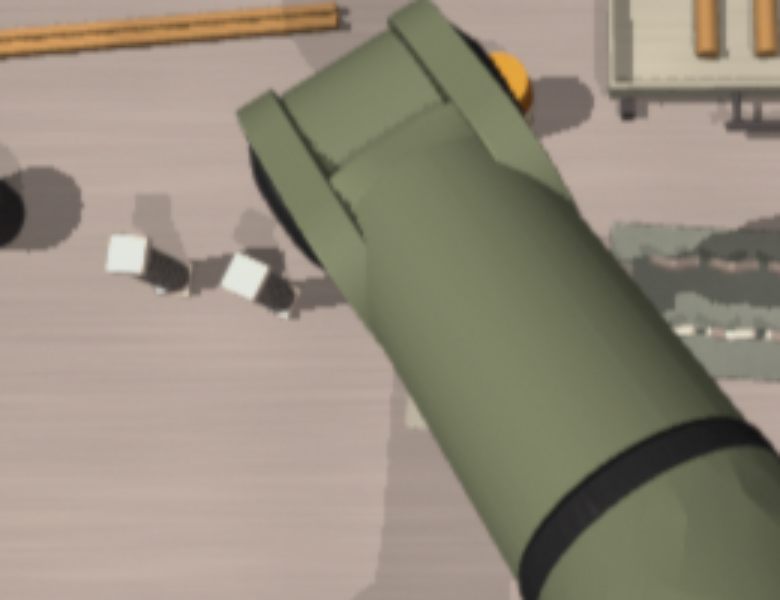

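Crop of the top view: the cartridge tops are at (128,255) and (245,277). The near one's cap is turned about 27°, and the far one is roughly square to the world axes. The cover lies mostly hidden under the arm. I'll push the near cartridge over along its cap normal, towards (-x, +y).

```bash
python3 -c "
from h import *
move_to(.645,.197,.23,2.70)
f=bot.grab_frame('top')
for p in ((141.7,182.3),(102.7,175)):print(ray(f,p,.13).round(3))
"
```

```text
shift mm [-67.  173.2  -2.5] twist 20.8 |pos [0.5645 0.0296 0.2276] yaw 3.0628 t 10.4833
[0.58  0.229 0.13 ]
[0.601 0.333 0.13 ]
```

Request:
carry_out(rows=[[[-0.067,0.173,0,20.8],[-0.067,0.173,0,20.8],[-0.067,0.173,0,20.8],[-0.067,0.173,0,20.8],[-0.067,0.173,0,20.8],[-0.067,0.173,0.03,20.8],[-0.067,0.173,0.06,20.8],[-0.067,0.173,0.09,20.8],[-0.067,0.173,0.115,20.8],[-0.067,0.173,0.125,20.8],[-0.067,0.173,0.125,20.8],[-0.067,0.173,0.125,20.8]]], grip=0.0)

```text
clock: 11.53
position: [0.6455, 0.1973, 0.1041]
tool_rot: [3.142, -0.001, 2.7]
force: [0.1, 0.5, 0.2]
grip_width: -0.0001
finger_force: 0.0
```

Request:
carry_out(rows=[[[0.015,0,0,0],[0.03,0,0,0],[0.036,0,0,0],[0.042,0,0,0],[0.047,0,0,0],[0.052,0,0,0],[0.057,0,0,0],[0.062,0,0,0],[0.067,0,0,0],[0.072,0,0,0],[0.076,0,0,0],[0.08,0,0,0]]])

```text
clock: 12.53
position: [0.5728, 0.2313, 0.1038]
tool_rot: [-3.142, -0.0, 2.7]
force: [0.1, 0.5, 0.0]
grip_width: -0.0001
finger_force: 0.0
```

```bash
python3 -c "
from h import *
move_to(.645,.197,.23,2.70)
f=bot.grab_frame('scene');cv2.imwrite('pics/s5.png',f['pixels'][:,:,::-1])"
```

```text
shift mm [ -80.    -0.2 -126.2] twist -0.0 |pos [0.5728 0.2313 0.1038] yaw 2.6998 t 12.5333
```

View pics/s5.png

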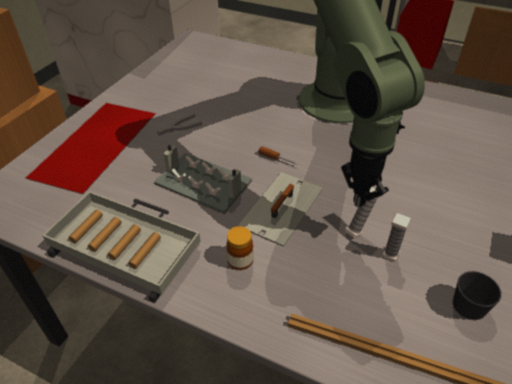

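The near cartridge is partway over at (362,212), tilting away from the gripper, with the far one standing at (397,235). The cover lies flat at (285,205). I'll push a little further.

Request:
carry_out(rows=[[[0.005,0,0,0],[0.01,0,0,0],[0.015,0,0,0],[0.02,0,0,0],[0.02,0,0,0],[0.02,0,0,0],[0.02,0,-0.03,0],[0.02,0,-0.06,0],[0.02,0,-0.1,0],[0.02,0,-0.13,0],[0.02,0,-0.13,0]]], grip=0.06)

```text
clock: 13.5
position: [0.557, 0.241, 0.2398]
tool_rot: [3.136, 0.005, 2.699]
force: [0.6, 0.4, 0.4]
grip_width: 0.0601
finger_force: 0.0
```

Request:
carry_out(rows=[[[-0.1,0.06,0,0],[-0.1,0.06,0,0],[-0.1,0.06,0,0],[-0.1,0.06,0,0],[-0.1,0.06,0,0]]])

```text
clock: 13.92
position: [0.6719, 0.251, 0.2324]
tool_rot: [-3.141, -0.001, 2.698]
force: [-0.4, 0.6, 0.7]
grip_width: 0.0601
finger_force: 0.0
```

```bash
python3 -c "
from h import *
move_to(.645,.197,.23,2.70)
f=bot.grab_frame('scene');g=bot.grab_frame('top')
cv2.imwrite('pics/st6.png',np.hstack([f['pixels'][130:330,280:500,::-1],g['pixels'][100:300,40:280,::-1]]).repeat(1,0))
cv2.imwrite('pics/st6.png',cv2.resize(cv2.imread('pics/st6.png'),None,fx=1.7,fy=1.7))
for n,h in(('s',f),('t',g)):
  for r in bot.regions_of(h,'tube0'):
    m=r['region'];ys,xs=np.nonzero(m);W=np.array([ray(h,(a,b),.02)[:2] for a,b in zip(xs,ys)]);u,s,v=np.linalg.svd(W-W.mean(0),full_matrices=False)
    t=(W-W.mean(0))@v[0]
    print(n,r['conf'],r['position'],W.mean(0).round(3),'mid',(W.mean(0)+v[0]*(t.max()+t.min())/2).round(3),'len',np.ptp(t).round(3),'ang',np.arctan2(v[0][1],v[0][0]).round(3))
"
```

```text
shift mm [  1.2 -60.4   2.5] twist -0.1 |pos [0.6719 0.251  0.2324] yaw 2.6985 t 13.9167
s 0.74 [398.5, 239.7] [0.557 0.336] mid [0.555 0.336] len 0.159 ang 0.003
s 0.73 [372.3, 216.0] [0.512 0.264] mid [0.507 0.266] len 0.154 ang -0.399
```

View pics/st6.png

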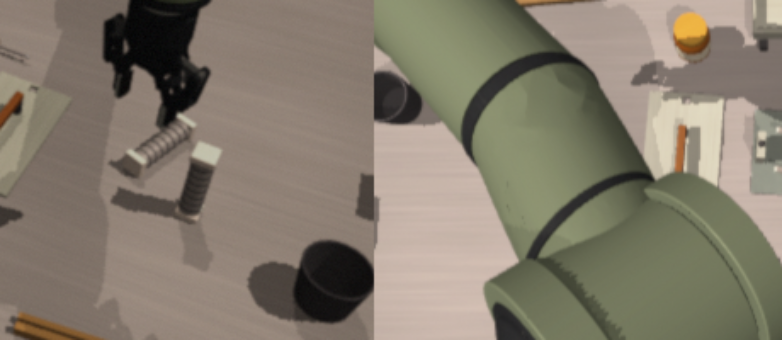

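The near cartridge now lies flat (scene crop, caps at ≈(135,163) and (185,128)), and the far one still stands. I'll move the arm aside for an unobstructed top view of it.

Request:
carry_out(rows=[[[0,-0.3,0,0],[0,-0.3,0,0],[0,-0.3,0,0],[0,-0.3,0,0],[0,-0.3,0,0],[0,-0.3,0,0],[0,-0.3,0,0],[0,-0.3,0,0],[0,-0.3,0,0]]])

```text
clock: 14.87
position: [0.5413, -0.0239, 0.2343]
tool_rot: [-3.139, 0.001, 2.695]
force: [0.1, -0.0, 0.0]
grip_width: 0.0598
finger_force: 0.0
```

```bash
cat >> h.py <<'E'
def lying(lab="tube0"):
    for n in("top","scene"):
        h=bot.grab_frame(n)
        for r in bot.regions_of(h,lab):
            ys,xs=np.nonzero(r["region"]);W=np.array([ray(h,(a,b),.022)[:2] for a,b in zip(xs,ys)]);u,s,v=np.linalg.svd(W-W.mean(0),full_matrices=False)
            t=(W-W.mean(0))@v[0]
            print(n,round(r["conf"],2),np.round(r["position"]),"mean",W.mean(0).round(3),"mid",(W.mean(0)+v[0]*(t.max()+t.min())/2).round(3),"len",np.ptp(t).round(3),"ang",np.arctan2(v[0][1],v[0][0]).round(3))
E
python3 -c "
from h import *
lying()
move_to(.507,.265,.1,2.72)
f=bot.grab_frame('top');cv2.imwrite('pics/t7.png',cv2.resize(f['pixels'][120:290,60:360,::-1],None,fx=2.6,fy=2.6))
"
```

```text
top 0.93 [139. 215.] mean [0.502 0.266] mid [0.504 0.266] len 0.132 ang 2.705
top 0.58 [108. 180.] mean [0.612 0.357] mid [0.612 0.356] len 0.095 ang -2.041
top 0.27 [320. 189.] mean [ 0.571 -0.26 ] mid [ 0.578 -0.251] len 0.222 ang -2.139
scene 0.83 [372. 213.] mean [0.51  0.267] mid [0.509 0.267] len 0.156 ang -0.401
scene 0.6 [400. 238.] mean [0.557 0.336] mid [0.556 0.336] len 0.157 ang 0.013
shift mm [153.6 241.2 134.2] twist -1.1 |pos [ 0.543  -0.0188  0.2341] yaw 2.7012 t 15.0667
```

View pics/t7.png

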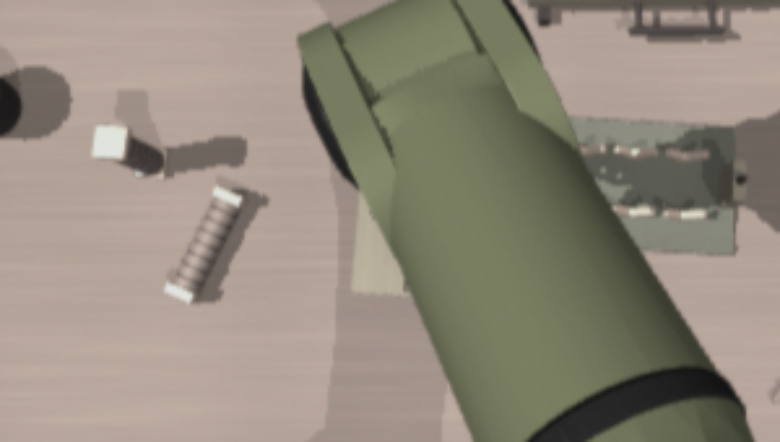

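The toppled cartridge lies clear (crop caps (228,195) and (180,292)), middle at world (0.503, 0.266), axis 2.705 rad.

Request:
carry_out(rows=[[[0.157,0.24,0,0],[0.157,0.24,0,0],[0.157,0.24,0,0],[0.157,0.24,0,0],[0.157,0.24,0,0],[0.157,0.24,0,0],[0.157,0.24,0,0],[0.157,0.24,0.03,0],[0.157,0.24,0.06,0],[0.157,0.24,0.1,0],[0.157,0.24,0.13,0],[0.157,0.24,0.13,0]]], grip=0.06)

```text
clock: 16.12
position: [0.5007, 0.2638, 0.0987]
tool_rot: [-3.136, -0.005, 2.702]
force: [-0.4, -0.6, -0.4]
grip_width: 0.0604
finger_force: 0.0
```

```bash
python3 -c "
from h import *
move_to(.503,.266,.005,2.705)"
```

```text
shift mm [-1.5  3.5 93.7] twist -0.2 |pos [0.5007 0.2638 0.0987] yaw 2.702 t 16.1167
```

Request:
carry_out(rows=[[[0,0.001,0.03,0],[0,0.001,0.05,0],[0,0.001,0.065,0],[0,0.001,0.078,0],[0,0.001,0.087,0],[0,0.001,0.092,0],[0,0.001,0.092,0],[0,0.001,0.092,0]]])

```text
clock: 16.78
position: [0.5043, 0.2653, 0.0124]
tool_rot: [3.141, 0.0, 2.7]
force: [0.5, -0.8, 1.0]
grip_width: 0.0601
finger_force: 0.0
```

Request:
carry_out(rows=[[[0,0,0,0],[0,0,0,0],[0,0,0,0],[0,0,0,0],[0,0,0,0],[0,0,0,0],[0,0,0,0],[0,0,0,0]]], grip=0.02, grip_force=50)

```text
clock: 17.45
position: [0.5045, 0.2652, 0.0128]
tool_rot: [3.141, 0.001, 2.7]
force: [-2.0, -0.8, 10.1]
grip_width: 0.03
finger_force: 48.7
```

Request:
carry_out(rows=[[[0,0,-0.02,0],[0,0,-0.05,0],[0,0,-0.08,0],[0,0,-0.12,0],[0,0,-0.16,0],[0,0,-0.19,0],[0,0,-0.19,0],[0,0,-0.19,0]]])

```text
clock: 18.12
position: [0.5046, 0.265, 0.2035]
tool_rot: [3.14, 0.002, 2.699]
force: [0.3, -0.8, -2.7]
grip_width: 0.0299
finger_force: 51.0
```

```bash
python3 -c "
from h import *
import math
c=np.array([.571,-.216]);a=-.071
p=c+58*1e-3*np.array([-math.sin(a),math.cos(a)]);q=2*c-p;print('cr2',p,'cr0',q)
move_to(*q,.19,3.071)"
```

```text
cr2 [ 0.57511454 -0.15814613] cr0 [ 0.56688546 -0.27385387]
shift mm [-286.9 -460.4   13.3] twist -21.3 |pos [0.5046 0.265  0.2035] yaw 2.6992 t 18.1167
```

Request:
carry_out(rows=[[[-0.287,-0.46,0,-21.3],[-0.287,-0.46,0,-21.3],[-0.287,-0.46,0,-21.3],[-0.287,-0.46,0,-21.3],[-0.287,-0.46,0,-21.3],[-0.287,-0.46,0,-21.3],[-0.287,-0.46,0,-21.3],[-0.287,-0.46,0,-21.3],[-0.287,-0.46,0,-21.3],[-0.287,-0.46,0,-21.3],[-0.287,-0.46,0,-21.3],[-0.287,-0.46,0,-21.3]]])

```text
clock: 19.12
position: [0.5605, -0.2309, 0.2004]
tool_rot: [3.141, -0.002, 3.071]
force: [0.6, 0.0, -1.0]
grip_width: 0.0299
finger_force: 50.9
```

```bash
python3 -c "
from h import *
move_to(.567,-.274,.19,3.071)"
```

```text
shift mm [ -9.5 -42.6  10.4] twist 0.0 |pos [ 0.5605 -0.2309  0.2004] yaw 3.0713 t 19.1167
```

Request:
carry_out(rows=[[[-0.007,-0.038,0,0],[-0.007,-0.038,0,0],[-0.007,-0.038,0,0],[-0.007,-0.038,0.03,0],[-0.007,-0.038,0.06,0],[-0.007,-0.038,0.06,0],[-0.007,-0.038,0.06,0],[-0.007,-0.038,0.06,0]]])

```text
clock: 19.78
position: [0.5664, -0.2662, 0.1429]
tool_rot: [3.141, 0.001, 3.073]
force: [0.1, -0.6, -2.1]
grip_width: 0.0302
finger_force: 50.8
```

```bash
python3 -c "
from h import *
move_to(.567,-.274,.043,3.071)
f=bot.grab_frame('scene');g=bot.grab_frame('top')
cv2.imwrite('pics/st8.png',cv2.resize(np.hstack([f['pixels'][80:220,140:270,::-1],g['pixels'][130:270,240:370,::-1]]),None,fx=3,fy=3))
for n,h in(('s',f),('t',g)):
  for l,z in(('cradle0',.046),('pin0',.078)):
    for d in bot.spot_point(h,l):print(n,l,round(d['conf'],2),np.round(d['position']),ray(h,d['position'],z).round(3))
"
```

```text
shift mm [-1.1 -7.7 99.9] twist 0.1 |pos [ 0.5664 -0.2662  0.1429] yaw 3.0725 t 19.7833
s cradle0 0.79 [201. 172.] [ 0.576 -0.214  0.046]
s cradle0 0.72 [220. 177.] [ 0.574 -0.154  0.046]
s cradle0 0.46 [169. 149.] [ 0.527 -0.354  0.046]
s pin0 0.8 [236. 174.] [ 0.573 -0.104  0.078]
s pin0 0.74 [219. 178.] [ 0.608 -0.137  0.078]
s pin0 0.61 [171. 149.] [ 0.56  -0.322  0.078]
s pin0 0.22 [181. 165.] [ 0.605 -0.26   0.078]
t cradle0 0.77 [304. 191.] [ 0.565 -0.216  0.046]
t cradle0 0.65 [323. 192.] [ 0.562 -0.272  0.046]
t cradle0 0.61 [286. 188.] [ 0.575 -0.163  0.046]
t pin0 0.89 [344. 188.] [ 0.567 -0.324  0.078]
t pin0 0.66 [307. 187.] [ 0.571 -0.22   0.078]
t pin0 0.62 [266. 187.] [ 0.571 -0.106  0.078]
```

View pics/st8.png

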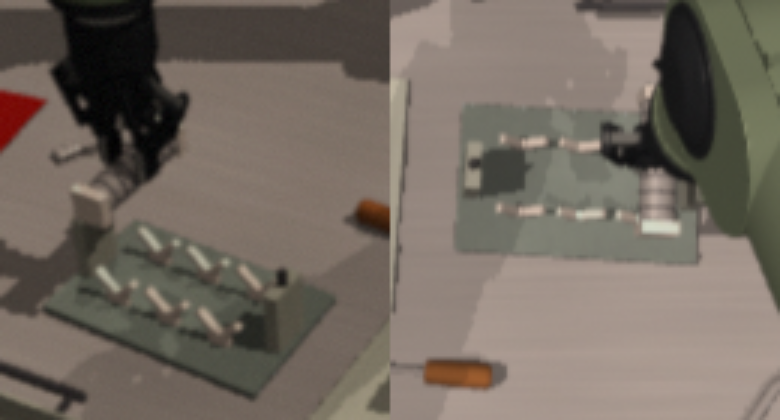

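The cartridge hangs level above cradle 0, next to the standoff (left crop (95,200), right crop (660,200)), and the detected cradle points agree with my rack pose. I'm lowering it.

Request:
carry_out(rows=[[[-0.001,-0.0075,0,0],[-0.001,-0.0075,0,0],[-0.001,-0.0075,0.02,0],[-0.001,-0.0075,0.04,0],[-0.001,-0.0075,0.055,0],[-0.001,-0.0075,0.07,0],[-0.001,-0.0075,0.08,0],[-0.001,-0.0075,0.087,0],[-0.001,-0.0075,0.092,0],[-0.001,-0.0075,0.095,0],[-0.001,-0.0075,0.095,0],[-0.001,-0.0075,0.095,0]]])

```text
clock: 21.08
position: [0.5666, -0.2747, 0.0472]
tool_rot: [-3.141, 0.001, 3.071]
force: [-0.2, 0.4, -1.6]
grip_width: 0.0301
finger_force: 50.8
```

Request:
carry_out(rows=[[[0,0,0.001,0],[0,0,0.002,0],[0,0,0.003,0],[0,0,0.004,0],[0,0,0.004,0]]])

```text
clock: 21.5
position: [0.5668, -0.2741, 0.0432]
tool_rot: [3.141, 0.001, 3.072]
force: [-0.4, 4.2, 5.6]
grip_width: 0.0301
finger_force: 54.1
```

Request:
carry_out(rows=[[[0,0.001,0.001,0],[0,0.001,0.0015,0],[0,0.001,0.0015,0]]])

```text
clock: 21.75
position: [0.5669, -0.2737, 0.0422]
tool_rot: [-3.141, 0.001, 3.071]
force: [-1.3, 0.5, 11.8]
grip_width: 0.0302
finger_force: 55.3
```

Request:
carry_out(rows=[[[0,0,0,0],[0,0,0,0],[0,0,0,0],[0,0,0,0],[0,0,0,0]]], grip=0.046)

```text
clock: 22.17
position: [0.5672, -0.2667, 0.0412]
tool_rot: [3.134, -0.0, 3.076]
force: [-1.9, 35.2, 3.8]
grip_width: 0.0457
finger_force: 21.4
```

Request:
carry_out(rows=[[[0,0,-0.02,0],[0,0,-0.05,0],[0,0,-0.08,0],[0,0,-0.12,0],[0,0,-0.15,0],[0,0,-0.18,0],[0,0,-0.18,0],[0.0,0.15,-0.18,0],[0.0,0.15,-0.18,0],[0.0,0.15,-0.18,0],[0.0,0.15,-0.18,0],[0.0,0.15,-0.18,0]]])

```text
clock: 23.17
position: [0.5773, -0.1176, 0.2219]
tool_rot: [3.14, 0.001, 3.079]
force: [0.1, 0.5, 0.8]
grip_width: 0.0457
finger_force: 0.0
```

```bash
python3 -c "
from h import *
f=bot.grab_frame('scene');g=bot.grab_frame('top')
cv2.imwrite('pics/st9.png',cv2.resize(np.hstack([f['pixels'][80:280,140:420,::-1],g['pixels'][100:300,80:370,::-1]]),(800,280)))
for n,h in(('s',f),('t',g)):
  for l,z in(('mid0',.046),('tube0',.065)):
    for d in bot.spot_point(h,l):print(n,l,round(d['conf'],2),np.round(d['position']),ray(h,d['position'],z).round(3))
move_to(.672,.335,.225,3.1)
"
```

```text
s mid0 0.86 [394. 240.] [0.594 0.336 0.046]
s mid0 0.81 [185. 163.] [ 0.563 -0.276  0.046]
s tube0 0.78 [393. 257.] [0.659 0.345 0.065]
s tube0 0.7 [172. 176.] [ 0.642 -0.267  0.065]
t mid0 0.87 [113. 179.] [0.606 0.338 0.046]
t tube0 0.8 [124. 182.] [0.593 0.299 0.065]
shift mm [-61.9 466.   -4.1] twist -1.7 |pos [ 0.5767 -0.1253  0.2211] yaw 3.0696 t 23.4667
```

View pics/st9.png

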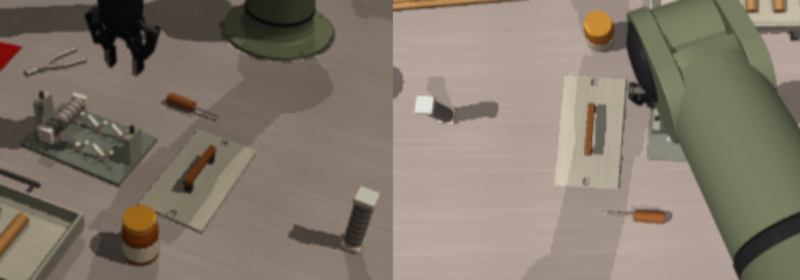

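Cartridge 1 of 2 is bedded in cradle 0 (left crop (62,118)). The cover is flat on the bench (590,130 in the right crop) and the second cartridge is upright (left crop (360,220)). I'm toppling the second one towards -x.

Request:
carry_out(rows=[[[-0.06,0.466,0,0],[-0.06,0.466,0,0],[-0.06,0.466,0,0],[-0.06,0.466,0,0],[-0.06,0.466,0,0],[-0.06,0.466,0,0],[-0.06,0.466,0,0],[-0.06,0.466,0,0],[-0.06,0.466,0,0],[-0.06,0.466,0,0],[-0.06,0.466,0,0],[-0.06,0.466,0,0]]], grip=0.0)

```text
clock: 24.47
position: [0.6682, 0.3427, 0.2204]
tool_rot: [3.139, -0.002, 3.076]
force: [-2.2, -0.1, -0.6]
grip_width: -0.0001
finger_force: 0.0
```

```bash
python3 -c "
from h import *
move_to(.672,.333,.105,3.1)"
```

```text
shift mm [ -4.7  -9.8 115.4] twist -1.4 |pos [0.6682 0.3427 0.2204] yaw 3.0756 t 24.4667
```

Request:
carry_out(rows=[[[-0.004,-0.011,0,-1.4],[-0.004,-0.011,0.03,-1.4],[-0.004,-0.011,0.06,-1.4],[-0.004,-0.011,0.09,-1.4],[-0.004,-0.011,0.115,-1.4],[-0.004,-0.011,0.115,-1.4],[-0.004,-0.011,0.115,-1.4]]])

```text
clock: 25.05
position: [0.6726, 0.3245, 0.1057]
tool_rot: [-3.141, -0.002, 3.095]
force: [-0.0, 0.6, 1.4]
grip_width: -0.0002
finger_force: 0.0
```

Request:
carry_out(rows=[[[0.02,0,0,0],[0.032,0,0,0],[0.04,0,0,0],[0.046,0,0,0],[0.052,0,0,0],[0.058,0,0,0],[0.064,0,0,0],[0.07,0,0,0],[0.076,0,0,0],[0.082,0,0,0],[0.088,0,0,0],[0.095,0,0,0]]])

```text
clock: 26.05
position: [0.5772, 0.3298, 0.1063]
tool_rot: [3.141, 0.0, 3.096]
force: [0.1, -1.1, -0.0]
grip_width: 0.0002
finger_force: 0.0
```

Request:
carry_out(rows=[[[0.005,0,0,0],[0.005,0,0,0],[0.005,0,0,0],[0.005,0,-0.03,0],[0.005,0,-0.07,0],[0.005,0,-0.11,0],[0.0,-0.1,-0.11,0],[0.0,-0.2,-0.11,0],[0.0,-0.3,-0.11,0],[0.0,-0.3,-0.11,0],[0.0,-0.3,-0.11,0],[0.0,-0.3,-0.11,0]]])

```text
clock: 27.05
position: [0.5657, 0.0779, 0.2164]
tool_rot: [-3.142, 0.0, 3.095]
force: [1.0, 0.2, -0.1]
grip_width: -0.0001
finger_force: 0.0
```

```bash
python3 -c "
from h import *
lying()
move_to(.53,.333,.1,3.1)
"
```

```text
top 0.85 [114. 209.] mean [0.519 0.342] mid [0.519 0.342] len 0.13 ang 3.044
top 0.71 [324. 189.] mean [ 0.571 -0.28 ] mid [ 0.571 -0.28 ] len 0.139 ang 3.072
top 0.6 [298. 191.] mean [ 0.569 -0.21 ] mid [ 0.568 -0.218] len 0.25 ang -1.728
scene 0.84 [186. 165.] mean [ 0.545 -0.292] mid [ 0.542 -0.292] len 0.163 ang -0.023
scene 0.62 [405. 232.] mean [0.527 0.344] mid [0.523 0.345] len 0.159 ang -0.087
shift mm [ 48.6 252.4 116.4] twist -0.4 |pos [0.5662 0.0785 0.2164] yaw 3.0928 t 27.25
```

Request:
carry_out(rows=[[[0.06,0.261,0,2.8],[0.06,0.261,0,2.8],[0.06,0.261,0,2.8],[0.06,0.261,0,2.8],[0.06,0.261,0,2.8],[0.06,0.261,0,2.8],[0.06,0.261,0,2.8],[0.06,0.261,0.03,2.8],[0.06,0.261,0.06,2.8],[0.06,0.261,0.1,2.8],[0.06,0.261,0.12,2.8],[0.06,0.261,0.12,2.8]]], grip=0.06)

```text
clock: 28.25
position: [0.5153, 0.3437, 0.0921]
tool_rot: [-3.138, -0.005, 3.049]
force: [-0.2, -0.7, -0.8]
grip_width: 0.0596
finger_force: 0.0
```

```bash
python3 -c "
from h import *
move_to(.519,.342,.01,3.044)
"
```

```text
shift mm [-4.2 -1.1 82.1] twist 0.3 |pos [0.5153 0.3437 0.0921] yaw 3.0494 t 28.25
```

Request:
carry_out(rows=[[[-0.001,-0.001,0.03,0],[-0.001,-0.001,0.05,0],[-0.001,-0.001,0.065,0],[-0.001,-0.001,0.075,0],[-0.001,-0.001,0.082,0],[-0.001,-0.001,0.086,0],[-0.001,-0.001,0.086,0],[-0.001,-0.001,0.086,0]]])

```text
clock: 28.92
position: [0.519, 0.3429, 0.0111]
tool_rot: [3.141, 0.001, 3.047]
force: [-0.8, 0.0, -0.3]
grip_width: 0.0601
finger_force: 0.0
```

Request:
carry_out(rows=[[[0,0,0,0],[0,0,0,0],[0,0,0,0],[0,0,0,0],[0,0,0,0],[0,0,0,0],[0,0,0,0],[0,0,0,0]]], grip=0.02, grip_force=50)

```text
clock: 29.58
position: [0.519, 0.3428, 0.0113]
tool_rot: [3.141, 0.001, 3.047]
force: [-1.0, -1.2, 9.1]
grip_width: 0.0303
finger_force: 48.9
```

Request:
carry_out(rows=[[[0,0,-0.02,0],[0,0,-0.05,0],[0,0,-0.08,0],[0,0,-0.12,0],[0,0,-0.16,0],[0,0,-0.19,0],[0,0,-0.19,0],[0,0,-0.19,0]]])

```text
clock: 30.25
position: [0.5192, 0.3426, 0.2018]
tool_rot: [3.14, 0.002, 3.047]
force: [0.3, 0.1, -3.0]
grip_width: 0.0299
finger_force: 50.7
```

```bash
python3 -c "
from h import *
move_to(.571,-.216,.19,3.071)"
```

```text
shift mm [-104.5 -551.2   11.4] twist -1.4 |pos [0.5192 0.3426 0.2018] yaw 3.0466 t 30.25
```

Request:
carry_out(rows=[[[-0.104,-0.551,0,-1.4],[-0.104,-0.551,0,-1.4],[-0.104,-0.551,0,-1.4],[-0.104,-0.551,0,-1.4],[-0.104,-0.551,0,-1.4],[-0.104,-0.551,0,-1.4],[-0.104,-0.551,0,-1.4],[-0.104,-0.551,0,-1.4],[-0.104,-0.551,0,-1.4],[-0.104,-0.551,0,-1.4],[-0.104,-0.551,0,-1.4],[-0.104,-0.551,0,-1.4]]])

```text
clock: 31.25
position: [0.5636, -0.1577, 0.1989]
tool_rot: [3.141, -0.002, 3.071]
force: [0.8, 0.1, -1.5]
grip_width: 0.0304
finger_force: 50.6
```

Request:
carry_out(rows=[[[0,0,0,0],[0,0,0,0],[0,0,0,0]]])

```text
clock: 31.5
position: [0.5639, -0.1551, 0.1991]
tool_rot: [3.141, -0.002, 3.071]
force: [-0.1, 1.4, -1.1]
grip_width: 0.0302
finger_force: 50.7
```

```bash
python3 -c "
from h import *
move_to(.571,-.216,.043,3.071)"
```

```text
shift mm [-11.6 -60.4 156. ] twist 0.0 |pos [ 0.5639 -0.1551  0.1991] yaw 3.0713 t 31.5
```

Request:
carry_out(rows=[[[-0.0116,-0.04,0,0],[-0.0116,-0.06,0,0],[-0.0116,-0.06,0,0],[-0.0116,-0.06,0.03,0],[-0.0116,-0.06,0.06,0],[-0.0116,-0.06,0.09,0],[-0.0116,-0.06,0.11,0],[-0.0116,-0.06,0.125,0],[-0.0116,-0.06,0.135,0],[-0.0116,-0.06,0.14,0],[-0.0116,-0.06,0.145,0],[-0.0116,-0.06,0.145,0]]])

```text
clock: 32.5
position: [0.5721, -0.2159, 0.0552]
tool_rot: [3.142, 0.0, 3.072]
force: [0.3, -0.3, -1.7]
grip_width: 0.0298
finger_force: 50.9
```

```bash
python3 -c "
from h import *
move_to(.571,-.2155,.041,3.071)"
```

```text
shift mm [ 1.1  0.3 14.2] twist 0.0 |pos [ 0.5721 -0.2159  0.0552] yaw 3.0716 t 32.5
```

Request:
carry_out(rows=[[[0,0,0.004,0],[0,0,0.007,0],[0,0,0.009,0],[0,0,0.011,0],[0,0,0.012,0],[0,0,0.013,0],[0,0,0.0135,0],[0,0,0.0135,0]]])

```text
clock: 33.17
position: [0.5719, -0.216, 0.0417]
tool_rot: [3.142, -0.0, 3.071]
force: [0.3, -0.1, -2.0]
grip_width: 0.0299
finger_force: 50.9
```

Request:
carry_out(rows=[[[0,0,0,0],[0,0,0,0],[0,0,0,0],[0,0,0,0],[0,0,0,0]]], grip=0.038)

```text
clock: 33.58
position: [0.572, -0.2161, 0.0419]
tool_rot: [-3.142, 0.0, 3.071]
force: [-0.4, -0.1, 0.2]
grip_width: 0.0379
finger_force: 0.0
```

Request:
carry_out(rows=[[[0,0,-0.01,0],[0,0,-0.02,0],[0,0,-0.04,0],[0,0,-0.06,0],[0,0,-0.09,0],[0,0,-0.13,0],[0,0,-0.17,0],[0,0,-0.18,0],[0,0,-0.18,0]]])

```text
clock: 34.33
position: [0.5734, -0.2161, 0.2264]
tool_rot: [-3.14, 0.006, 3.071]
force: [-0.0, 0.1, 0.1]
grip_width: 0.0381
finger_force: 0.0
```

Request:
carry_out(rows=[[[0,0.28,0,0],[0,0.28,0,0],[0,0.28,0,0],[0,0.28,0,0],[0,0.28,0,0],[0,0.28,0,0],[0,0.28,0,0],[0,0.28,0,0],[0,0.28,0,0]]], grip=0.06)

```text
clock: 35.08
position: [0.5911, 0.0654, 0.2217]
tool_rot: [3.141, -0.0, 3.075]
force: [0.4, -1.1, 0.1]
grip_width: 0.0602
finger_force: 0.0
```

```bash
python3 -c "
from h import *
f=bot.grab_frame('scene');g=bot.grab_frame('top')
cv2.imwrite('pics/st10.png',cv2.resize(np.hstack([f['pixels'][110:270,130:350,::-1],g['pixels'][110:270,170:370,::-1]]),(800,305)))
for r in bot.regions_of(g,'tube0')+bot.regions_of(f,'tube0'):print(r['conf'],np.round(r['position']),ray(g,r['position'],.055).round(3))
move_to(.5655,.03,.1,3.063)
"
```

```text
0.85 [306. 189.] [ 0.569 -0.223  0.055]
0.79 [324. 189.] [ 0.567 -0.273  0.055]
0.94 [185. 164.] [0.647 0.128 0.055]
0.57 [202. 173.] [0.621 0.08  0.055]
shift mm [ 23.7 -33.6 121.6] twist 0.4 |pos [0.5916 0.0619 0.2216] yaw 3.0698 t 35.2833
```

View pics/st10.png

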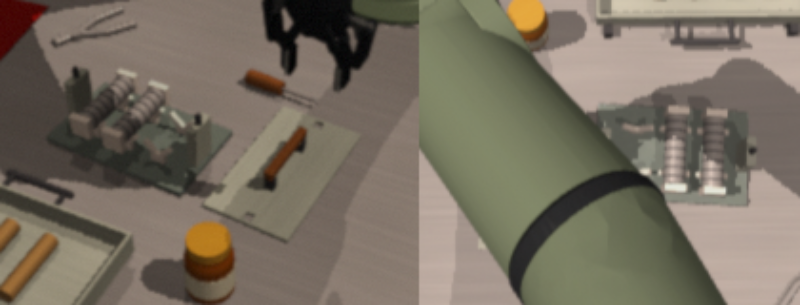

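Both cartridges are bedded, with caps beyond the supports (left crop ≈(100,105) and (135,115), right crop (677,145) and (714,150)). The cover lies flat at (285,170). I'll check whether it has shifted before regrasping.

```bash
cat >> h.py <<'E'
def handle(f,z):
    im=f["pixels"];hsv=cv2.cvtColor(im,cv2.COLOR_RGB2HSV)
    for r in bot.regions_of(f,"cover")[:1]:
        m=np.array(r["region"]).astype(np.uint8);c=cv2.convexHull(cv2.findNonZero(m));hull=cv2.fillConvexPoly(np.zeros_like(m),c,1)
        k,L,st,ce=cv2.connectedComponentsWithStats(((hsv[...,1]>130)&(hull>0)).astype(np.uint8))
        for i in range(1,k):
            if st[i,4]>30:
                ys,xs=np.nonzero(L==i);W=np.array([ray(f,(a,b),z)[:2] for a,b in zip(xs,ys)]);v=np.linalg.svd(W-W.mean(0),full_matrices=False)[2][0];t=(W-W.mean(0))@v
                print("handle",W.mean(0).round(4),"ends mid",(W.mean(0)+v*(t.max()+t.min())/2).round(4),"len",np.ptp(t).round(3),"ang",np.arctan2(v[1],v[0]).round(3))
        h,_=cv2.findContours(m,0,2);h=cv2.convexHull(max(h,key=cv2.contourArea));print("corners@z",[ray(f,p[0],z-.032).round(3)[:2].tolist() for p in cv2.approxPolyDP(h,6,True)])
E
python3 -c "
from h import *
handle(bot.grab_frame('scene'),.038)"
```

```text
handle [0.5441 0.012 ] ends mid [0.543  0.0121] len 0.119 ang -0.074
corners@z [[0.416, -0.037], [0.436, 0.087], [0.668, 0.066], [0.652, -0.063]]
```

The cover has been knocked about 25 mm: its handle is now near (0.543, 0.012), where I left it at (0.565, 0.030). I'll clear the arm for an accurate top view.

Request:
carry_out(rows=[[[0,0.3,0,0],[0,0.3,0,0],[0,0.3,0,0],[0,0.3,0,0],[0,0.3,0,0],[0,0.3,0,0],[0,0.3,0,0],[0,0.3,0,0],[0,0.3,0,0],[0,0.3,0,0]]])

```text
clock: 36.22
position: [0.6126, 0.3625, 0.2214]
tool_rot: [-3.141, -0.001, 3.072]
force: [0.4, -0.4, 0.2]
grip_width: 0.0599
finger_force: 0.0
```

```bash
python3 -c "
from h import *
f=bot.grab_frame('top');cv2.imwrite('pics/t11.png',cv2.resize(f['pixels'][120:280,180:380,::-1],None,fx=4,fy=3.7))
handle(f,.038)
for d in bot.spot_point(f,'pin0'):print(round(d['conf'],2),d['position'],ray(f,d['position'],.078).round(4))
handle(bot.grab_frame('scene'),.038)
move_to(.54,.012,.1,3.067)
"
```

```text
handle [0.5424 0.011 ] ends mid [0.5425 0.011 ] len 0.106 ang 3.057
corners@z [[0.66, 0.061], [0.65, -0.064], [0.418, -0.035], [0.523, 0.078]]
0.89 [345.5, 187.6] [ 0.5681 -0.3292  0.078 ]
0.65 [265.0, 187.0] [ 0.5724 -0.1022  0.078 ]
handle [0.5437 0.0119] ends mid [0.543  0.0119] len 0.119 ang -0.076
corners@z [[0.419, -0.033], [0.441, 0.086], [0.669, 0.064], [0.647, -0.062]]
shift mm [  48.  -353.4  122.1] twist 0.2 |pos [0.6133 0.3611 0.222 ] yaw 3.0696 t 36.4667
```

View pics/t11.png

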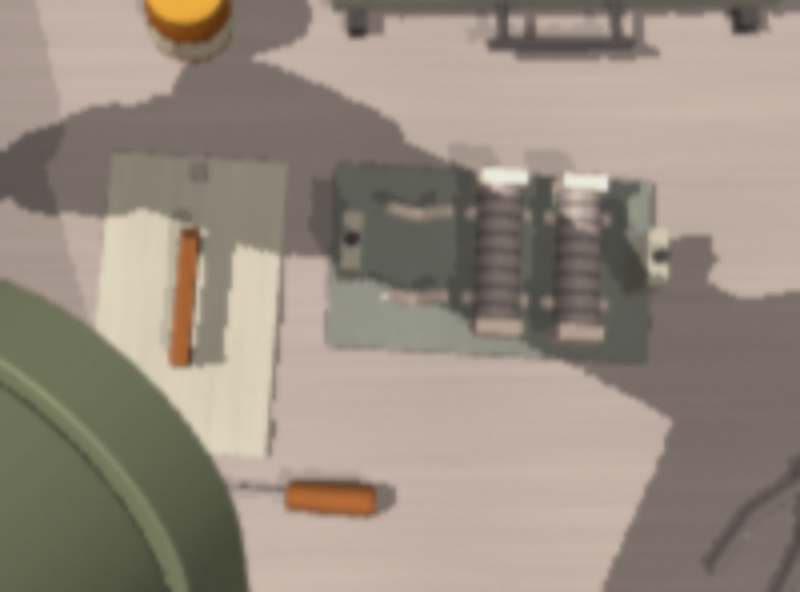

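The top view shows both pins exposed (crop (351,237), (660,255)), unmoved from the start. Both cartridges are bedded, and the cover handle runs (190,235)–(180,362). I'm regrasping it at (0.542, 0.0115).

Request:
carry_out(rows=[[[0.046,-0.354,0,0.4],[0.046,-0.354,0,0.4],[0.046,-0.354,0,0.4],[0.046,-0.354,0,0.4],[0.046,-0.354,0,0.4],[0.046,-0.354,0,0.4],[0.046,-0.354,0,0.4],[0.046,-0.354,0,0.4],[0.046,-0.354,0,0.4],[0.046,-0.354,0.03,0.4],[0.046,-0.354,0.06,0.4],[0.046,-0.354,0.1,0.4]]], grip=0.06)

```text
clock: 37.47
position: [0.5428, 0.011, 0.1225]
tool_rot: [-3.141, 0.004, 3.061]
force: [2.2, -1.2, 0.1]
grip_width: 0.0597
finger_force: 0.0
```

Request:
carry_out(rows=[[[0,0,0.02,0],[0,0,0.02,0],[0,0,0.02,0],[0,0,0.02,0]]])

```text
clock: 37.8
position: [0.5427, 0.0126, 0.1034]
tool_rot: [3.141, 0.002, 3.064]
force: [0.3, -0.2, 1.0]
grip_width: 0.0598
finger_force: 0.0
```

```bash
python3 -c "
from h import *
move_to(.542,.0115,.0195,3.063)
"
```

```text
shift mm [ 0.8 -1.2 83.9] twist 0.1 |pos [0.5427 0.0126 0.1034] yaw 3.0641 t 37.8
```

Request:
carry_out(rows=[[[0.001,-0.001,0.02,0],[0.001,-0.001,0.04,0],[0.001,-0.001,0.055,0],[0.001,-0.001,0.067,0],[0.001,-0.001,0.075,0],[0.001,-0.001,0.08,0],[0.001,-0.001,0.083,0],[0.001,-0.001,0.083,0],[0.001,-0.001,0.083,0]]])

```text
clock: 38.55
position: [0.5411, 0.0118, 0.0192]
tool_rot: [3.142, 0.0, 3.064]
force: [-0.2, -0.1, 0.0]
grip_width: 0.0597
finger_force: 0.0
```

Request:
carry_out(rows=[[[0,0,0,0],[0,0,0,0],[0,0,0,0],[0,0,0,0],[0,0,0,0],[0,0,0,0],[0,0,0,0],[0,0,0,0],[0,0,0,0],[0,0,0,0]]], grip=0.005, grip_force=80)

```text
clock: 39.38
position: [0.541, 0.0116, 0.0192]
tool_rot: [-3.141, 0.0, 3.064]
force: [-2.2, -1.8, 8.7]
grip_width: 0.0123
finger_force: 78.8
```

Request:
carry_out(rows=[[[0,0,-0.005,0],[0,0,-0.015,0],[0,0,-0.03,0],[0,0,-0.05,0],[0,0,-0.08,0],[0,0,-0.11,0],[0,0,-0.14,0],[0,0,-0.16,0],[0,0,-0.16,0],[0,0,-0.16,0]]])

```text
clock: 40.22
position: [0.541, 0.0114, 0.1797]
tool_rot: [-3.141, 0.002, 3.064]
force: [-0.6, 0.0, -5.3]
grip_width: 0.0123
finger_force: 78.5
```

```bash
python3 -c "
from h import *
move_to(.572,-.2155,.18,1.50)
"
```

```text
shift mm [-4.850e+01 -2.238e+02 -1.000e-01] twist 89.6 |pos [0.541  0.0114 0.1797] yaw 3.0641 t 40.2167
```

Request:
carry_out(rows=[[[-0.01,-0.06,0,25],[-0.01,-0.06,0,25],[-0.01,-0.06,0,25],[-0.01,-0.06,0,25],[-0.03,-0.14,0,55],[-0.03,-0.14,0,55],[-0.03,-0.14,0,55],[-0.03,-0.14,0,55],[-0.0485,-0.224,0,89.6],[-0.0485,-0.224,0,89.6],[-0.0485,-0.224,0,89.6],[-0.0485,-0.224,0,89.6]]])

```text
clock: 41.22
position: [0.5706, -0.2184, 0.1767]
tool_rot: [-3.139, -0.0, 1.618]
force: [0.4, 2.0, -5.9]
grip_width: 0.0124
finger_force: 79.2
```

```bash
python3 -c "
from h import *
move_to(.572,-.2155,.125,1.50)
"
```

```text
shift mm [ 2.9  1.6 51.7] twist 6.8 |pos [ 0.5706 -0.2184  0.1767] yaw 1.6179 t 41.2167
```

Request:
carry_out(rows=[[[0,0,0,4.5],[0,0,0,4.5],[0,0,0.015,4.5],[0,0,0.03,4.5],[0,0,0.04,4.5],[0,0,0.045,4.5],[0,0,0.045,4.5],[0,0,0.045,4.5],[0,0,0.045,4.5]]])

```text
clock: 41.97
position: [0.5723, -0.2154, 0.1344]
tool_rot: [3.141, 0.0, 1.55]
force: [1.2, 0.3, -4.3]
grip_width: 0.0122
finger_force: 79.2
```

```bash
python3 -c "
from h import *
move_to(.572,-.2155,.118,1.50)
"
```

```text
shift mm [-0.1 -0.3 16.4] twist 2.9 |pos [ 0.5723 -0.2154  0.1344] yaw 1.5501 t 41.9667
```

Request:
carry_out(rows=[[[0,0,0,2.9],[0,0,0,2.9],[0,0,0.005,2.9],[0,0,0.01,2.9],[0,0,0.013,2.9],[0,0,0.014,2.9],[0,0,0.014,2.9],[0,0,0.014,2.9]]])

```text
clock: 42.63
position: [0.5719, -0.2154, 0.1197]
tool_rot: [-3.141, -0.0, 1.499]
force: [0.1, -0.2, -4.7]
grip_width: 0.0121
finger_force: 79.3
```

```bash
python3 -c "
from h import *
move_to(.572,-.2155,.0968,1.50)
f=bot.grab_frame('scene');g=bot.grab_frame('top')
cv2.imwrite('pics/st12.png',cv2.resize(np.hstack([f['pixels'][110:220,140:270,::-1],g['pixels'][140:250,240:370,::-1]]),None,fx=3,fy=3))
handle(f,.136)
"
```

```text
shift mm [-0.1  0.1 22.9] twist -0.0 |pos [ 0.5719 -0.2154  0.1197] yaw 1.4993 t 42.6333
handle [ 0.5731 -0.2544] ends mid [ 0.5735 -0.2533] len 0.04 ang 1.195
handle [ 0.5708 -0.1865] ends mid [ 0.57   -0.1891] len 0.063 ang 1.277
corners@z [[0.626, -0.341], [0.497, -0.323], [0.519, -0.091], [0.649, -0.106]]
```

View pics/st12.png

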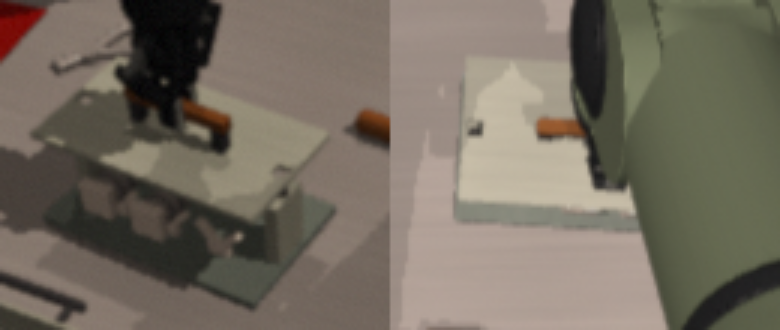

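The plate sits level above the pins (left crop hole (285,170), right crop hole (475,128)), and its corners match the original seated ones within about 2 mm. I'm lowering it slowly.

Request:
carry_out(rows=[[[0,0,0.002,0],[0,0,0.004,0],[0,0,0.006,0],[0,0,0.008,0],[0,0,0.009,0],[0,0,0.01,0],[0,0,0.01,0]]])

```text
clock: 43.37
position: [0.5718, -0.2153, 0.1095]
tool_rot: [-3.141, -0.0, 1.499]
force: [0.3, -0.4, -4.2]
grip_width: 0.012
finger_force: 79.3
```

No contact force yet, with the plate about 5 mm below the pin tops. I'll continue.

Request:
carry_out(rows=[[[0,0,0.002,0],[0,0,0.004,0],[0,0,0.006,0],[0,0,0.007,0],[0,0,0.008,0],[0,0,0.009,0],[0,0,0.01,0],[0,0,0.01,0]]])

```text
clock: 44.03
position: [0.5719, -0.2154, 0.0996]
tool_rot: [-3.141, -0.0, 1.499]
force: [-0.2, 0.6, -5.2]
grip_width: 0.0126
finger_force: 79.3
```

Request:
carry_out(rows=[[[0,0,0.001,0],[0,0,0.0015,0],[0,0,0.002,0],[0,0,0.0025,0],[0,0,0.003,0],[0,0,0.003,0]]])

```text
clock: 44.53
position: [0.572, -0.2154, 0.0972]
tool_rot: [3.142, 0.0, 1.499]
force: [-3.4, 0.8, 4.6]
grip_width: 0.0124
finger_force: 80.5
```

Contact came at z=0.0972, the seated height. Releasing.

Request:
carry_out(rows=[[[0,0,0,0],[0,0,0,0],[0,0,0,0],[0,0,0,0],[0,0,0,0],[0,0,0,0]]], grip=0.05)

```text
clock: 45.03
position: [0.572, -0.2154, 0.0968]
tool_rot: [3.142, -0.0, 1.499]
force: [-0.6, -0.5, -0.8]
grip_width: 0.0501
finger_force: 0.0
```

Request:
carry_out(rows=[[[0,0,-0.01,0],[0,0,-0.03,0],[0,0,-0.06,0],[0,0,-0.1,0],[0,0,-0.13,0],[0.1,0,-0.13,0],[0.2,0,-0.13,0],[0.3,0,-0.13,0],[0.3,0,-0.13,0],[0.3,0,-0.13,0],[0.3,0,-0.13,0],[0.3,0,-0.13,0]]])

```text
clock: 46.03
position: [0.5927, 0.0775, 0.2278]
tool_rot: [3.141, -0.0, 1.499]
force: [0.5, 0.5, 0.3]
grip_width: 0.05
finger_force: 0.0
```

```bash
python3 -c "
from h import *
f=bot.grab_frame('scene');g=bot.grab_frame('top')
cv2.imwrite('pics/st13.png',cv2.resize(np.hstack([f['pixels'][110:220,140:270,::-1],g['pixels'][140:250,240:370,::-1]]),None,fx=3,fy=3))
handle(f,.116);handle(g,.116)
"
```

```text
handle [ 0.5728 -0.2148] ends mid [ 0.5728 -0.2148] len 0.113 ang 1.496
corners@z [[0.623, -0.341], [0.501, -0.327], [0.526, -0.091], [0.65, -0.113]]
handle [ 0.5724 -0.2171] ends mid [ 0.5725 -0.2161] len 0.106 ang -1.643
corners@z [[0.64, -0.103], [0.629, -0.338], [0.498, -0.331], [0.512, -0.095]]
```

View pics/st13.png

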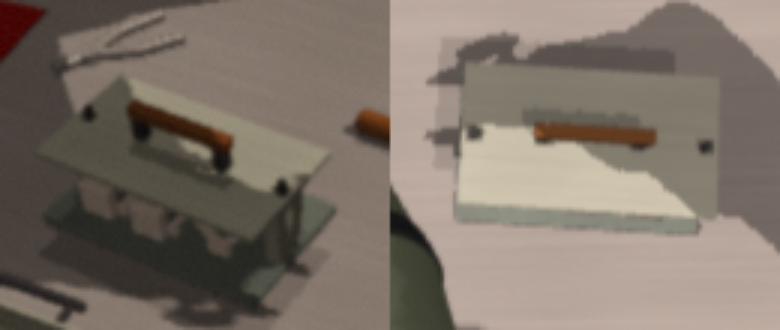

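The cover is seated: both pins stick up through the holes (left crop (88,112), (282,187); right crop (474,132), (706,146)). The plate is level and matches its starting pose, so I'm handing in.

```bash
python3 -c "
from workcell import bot
print(bot.job_done())"
```

```text
the job is handed in; nothing more can be done
None
```

The job is handed in, though no verdict was returned: both cartridges present are bedded (cradles 0 and 1), the cover is back on both pins, fully down and level, and I never touched the jar, screwdriver or pliers.

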